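# Key the crank into the printed gearbox and latch it

## Robot

A 6-joint arm with a two-finger parallel gripper is mounted at the origin on the work surface. World frame = base frame: x ahead of the robot, y to its left, z up, the work surface at z = 0. Lengths are in m, angles in rad, forces in N, time in s.
With the tool pointing down it reaches from about 0.35 to 0.875 m from the base axis. Payload 4.2 kg.
Tool frame: the origin (TCP) lies between the finger pads; the fingertips stand 22 mm ahead of it and the grasp point (between the pads) lies 3 mm ahead of it; y points along the fingers, z is the direction in which the jaws open and shut, and the axes are right-handed (so a half turn about y gives the same grasp; the last joint's range is limited). The gripper opens to 85 mm and grips with 20 to 120 N. Pads are 22 mm wide; open, the fingers measure 114 mm over their backs; the gripper's body (76 mm by 85 mm) begins 54 mm behind the grasp point. The pads swing forward as they close: fully open they stand 13 mm farther back than shut.
Start: joints at [-0.986, 0.385, 0.008, 0, -1.194, -0.259], TCP at [0.2, -0.592, 0.253] pointing down, gripper open.
Joint ranges: [-3.14, 3.14], [-1.21, 2.06], [-1.07, 1.41], [-3.16, 2.05], [-2.99, -0.16], [-3.1, 3.1]. Speed limits (rad/s): [2.79, 2.79, 3.14, 3.14, 3.14, 3.14].

## Interface

Orientations are given as a rotation vector (axis times angle).
In Python, from cell import get_obs, grab_frame, calibration, sign_off gives the robot as it stands.
- The arm moves only by the tool jog_arm, never from a script. Its argument "motion" is a list of rows, each a list of 2 entries, a list of its own where there are three numbers: the shift along the tool's x, y, z in mm, then the turn about the tool's y in degrees. In form: [[[tx, ty, tz], turn], ...]. A call has 1 to 12 rows; each row is the pose to reach, as a shift and turn from the pose commanded when the call began, along the tool's axes at that moment; what a row does not reach only later rows make up. A row lasts 1/12 s, in which the tool goes at most 41.7 mm and 7.16 degrees, less where a joint would pass 70% of its speed; a pose out of reach is approached as far as the arm can. A call with a gripper value outside its range is refused whole. "grip" is the opening, from 0 (shut) to 1 (fully open), set as the call begins (left out, the last holds). The fingers move at their own pace and stop on an object; the grip force is fixed at half the most. Time passes only in rows, so rows that repeat a pose let the fingers close. It gives the time, the measured TCP pose, the force and the opening at its end, in the units of the state.
- get_obs(): the state, without advancing time (a new reading comes with each control period).
- grab_frame(name): name is "side" or "top"; returns (picture, depth): 480x640x3 uint8, blue, green, red; 480x640 float32, m along the optical axis (not along the pixel's ray), 0 where there is no reading.
- calibration(name): a dict with "fx", "fy", "cx", "cy" (pixels), "k1" (the pictures are not rectified: a ray, as slopes to the right and down, at radius r is drawn at 1 + k1 r^2 times it, then the intrinsics apply), "extrinsics" (4x4, takes a point from world to camera coordinates). Camera axes: x right, y down, z forward; pixel columns grow to the right and rows downward; lengths in m; the calibration is good to about 2 mm. A picture is of the moment at which its call begins. calibration takes no time and is no camera call.
- sign_off(): hands the job in, once; it reports no verdict.
The state is a dict: "time": time; "q": joint angles; "dq": joint speeds; "effort": joint torques, N m; "tool_pos": TCP position; "eef_rot": TCP orientation; "wrist_force": force on the tool from outside, world axes, zero at the start; "moment": the same for the moment, N m; "opening": finger opening in m.
Only numpy, scipy, OpenCV 4.12 (cv2) and the standard library are available. Lean on these libraries where they do the work, as an engineer would, in place of code of your own. Each camera call takes 0.05 s, during which the arm holds its last target. There are 200 camera calls.

## Task

Fit the green crank to the white printed gearbox: turn it round, whichever way the red stop peg leaves free, until its arm lies over the orange keyway mark on the grey hub, then press it straight down until its collar is flush on the hub. Then slide the blue latch fully home over the collar and let go, leaving the bottle, spool and screwdriver where they are.

Things in the scene. Friction and masses are not known exactly. Their poses are not given: they have to be found in the camera images.
- gearbox: White printed housing fixed to the bench, 150 (x) x 130 (y) x 60 mm high, standing on the work surface. Origin: centre of its underside; z up. The upright axis of the hub and crank passes through this origin. The latch lies on its -x side. Its yaw and place vary.
- hub: Grey disc, 88 mm wide, fixed in the gearbox, top face 66 mm above the work surface. Origin: centre of the top face, on the upright axis; z up. Its 21 mm bore has a keyway 11 mm wide along the hub's +x, where an orange mark (6 x 17 mm, 26 to 43 mm out) lies on the disc. It does not turn; its yaw to the gearbox lies within 1.4 rad either way.
- crank: Loose green crank, about 0.15 kg, upright, its 20 mm shaft 38 mm deep in the hub's bore. Origin: centre of its collar's underside, on the axis; +x is the direction of key and arm. Up from the origin: collar 48 mm wide, 0-14 mm; boss 26 mm wide, 14-36; arm 12 mm wide, 24-36, 59 mm out along +x. At first 18 mm above the hub, out of line by 1.4 rad or more; the shaft is greased and turns easily.
- crank_boss (a point): Centre of the flat top of the crank's boss, on the axis, 36 mm above the crank's origin: press here. A stiff friction bush carries the crank, so it does not fall by itself. With the key in line (within about 0.1 rad) 5 to 10 N moves it down 18 mm to flush (crank origin at hub origin), where it stays; out of line it stops after 2 mm.
- crank_key (a point): Middle of the steel key under the collar, 8 mm below the crank's origin and 13.5 mm out along its +x. The key is 8 mm wide, 16 mm long downward, its lowest 4 mm only 4 mm wide.
- crank_post (a point): Centre (half-way up) of the crank's upright black post, 16 mm thick, 26 mm high, on the arm's top (36 to 62 mm above the crank's origin), 50 mm out from the axis. Axes as the crank's. Pushing it sideways turns the crank.
- stop_peg: Red upright peg, 10 mm thick, 50 mm high, fixed on the hub disc 36 mm from the axis, 1.0 rad to one side or the other of the keyway (which side varies). Origin: centre of its foot. The raised crank's arm cannot pass it; its top is 4 mm below the raised arm's top. A black plug 5 mm high on the other side is no obstacle.
- latch (a joint): Blue sliding latch of the gearbox, m: 0 open, 0.024 fully home. It slides along the gearbox's +x, toward the hub axis, against about 2 N of friction and stays where it is left. Starts at 0 to 0.006. Its 20 mm wide, 6 mm thick tongue (underside 83 mm above the work surface) runs over the seated collar; a collar that is not down blocks it.
- latch_tab (a point): Middle of the outer (-x) face of the latch's upright tab: 34 mm wide (gearbox y), 8 mm thick, from 88 to 102 mm above the work surface. Push this face along the gearbox's +x. Axes as the gearbox's. It is 72 mm from the hub axis with the latch at 0.
- bottle: Bystander: clear bottle with a blue cap, 58 mm wide, 210 mm tall, loose, upright, beside the gearbox on one side or the other. Origin: centre of its underside.
- spool: Bystander: small orange spool, 68 mm wide, 36 mm high, loose, flat, on the other side. Origin: centre of its underside.
- screwdriver: Bystander: screwdriver with a yellow handle, 160 mm long, lying beyond the gearbox. Origin about the middle of its underside, its length along its x. (A white tray, 30 mm high, fixed, lies beyond it.)
Things that resemble listed ones, but are neither listed nor needed, are in the scene too. Several things look just like the gearbox: the one meant starts farthest from the robot's base.

How it is judged:
On the way:
1. the crank's key is in the keyway and its collar is down flush on the hub (z of crank in the frame of hub between -0.003 and 0.003 m and horizontal distance between crank and hub below 0.004 m and angle between the x axis of crank and the x axis of hub, either way round below 0.2 rad and x of crank_post in the frame of hub above 0.04 m), for 0.2 s.
At the end, for the whole second after the job is handed in: The crank is keyed into the hub: collar within 3 mm of flush on the hub, centred within 4 mm, arm within 0.2 rad of the orange mark, at rest; and the latch is at least 19 mm of its 24 mm closed (all of step 1 and value of joint latch above 0.019 m and linear speed of crank below 0.02 m/s); the robot touches nothing.
It fails at once if the bottle is moved more than 30 mm or tipped (distance of bottle from where it was at the start of the episode above 0.03 m or angle between bottle's own z axis and vertical above 0.5 rad).
It fails at once if the small filament spool is moved more than 30 mm or tipped (distance of spool from where it was at the start of the episode above 0.03 m or angle between spool's own z axis and vertical above 0.5 rad).
It fails at once if the screwdriver is moved more than 30 mm (distance of screwdriver from where it was at the start of the episode above 0.03 m).
It also fails if it takes over 61 s, if anything falls off the work surface, if the arm or the gripper's body presses on something with over 40 N, if the wrist force passes 120 N, or if a joint passes its speed limit or range.

## Working session

There is one attempt and no reset: what is moved stays moved. The work goes in short steps, Python scripts to look and compute and a tool call to move; the robot and the scene stay as the last step left them, time stands still between calls to the robot, and variables do not carry over. Pictures are saved under pics/ and viewed, about 8 in all and at most 12, crops included, and the job is handed in when it is done.

Besides the shell and the picture viewer there is one more tool, called after ">>>" in YAML: its name, and indented under it one key for each argument. jog_arm: Moves the arm, as the interface text tells. Its arguments: {"type":"object","properties":{"motion":{"type":"array"},"grip":{"type":"number"}},"required":["motion"]}

```bash
mkdir -p pics; cat > h.py <<'E'
import numpy as np, cv2
from cell import get_obs, grab_frame, calibration, sign_off
from scipy.spatial.transform import Rotation as R
def K(n):
    c=calibration(n); return np.array([[c['fx'],0,c['cx']],[0,c['fy'],c['cy']],[0,0,1.]]),np.array([c['k1'],0,0,0,0.]),np.array(c['extrinsics'])
def cloud(n,d):
    k,D,E=K(n); v,u=np.mgrid[0:480,0:640]
    p=cv2.undistortPoints(np.stack([u,v],-1).reshape(-1,1,2).astype(np.float64),k,D).reshape(480,640,2)
    P=np.dstack([p*d[...,None],d]); W=(P-E[:3,3])@E[:3,:3]; W[d<=0]=np.nan
    return W
def atz(n,u,v,z):
    k,D,E=K(n); p=cv2.undistortPoints(np.array([[[u,v]]],float),k,D)[0,0]
    c=-E[:3,:3].T@E[:3,3]; r=E[:3,:3].T@np.array([*p,1]); return c+r*(z-c[2])/r[2]
def proj(n,X):
    k,D,E=K(n); return cv2.projectPoints(np.array(X,float).reshape(-1,3),cv2.Rodrigues(E[:3,:3])[0],E[:3,3],k,D)[0].reshape(-1,2)
E
python3 - <<'E'
from h import *
for n in('top','side'):
    im,d=grab_frame(n); cv2.imwrite(f'pics/{n}0.png',im); np.save(f'{n}0.npy',d)
    _,_,E=K(n); print(n,-E[:3,:3].T@E[:3,3],E[2,:3])
o=get_obs(); print(o['tool_pos'],R.from_rotvec(o['eef_rot']).as_matrix(),o['opening'],o['time'])
E
```

```text
top [0.33191296 0.0069719  1.06781429] [ 0.12303899 -0.00977683 -0.99235368]
side [-0.16233371  0.87463603  1.00146412] [ 0.44524992 -0.624657   -0.64152641]
[ 0.1998922  -0.59168496  0.25233623] [[ 9.47441686e-01 -7.57512260e-04 -3.19927613e-01]
 [ 3.19928479e-01  1.80281388e-03  9.47439981e-01]
 [-1.40927461e-04 -9.99998088e-01  1.95041076e-03]] 0.08541323727134531 0.1
```

View pics/top0.png

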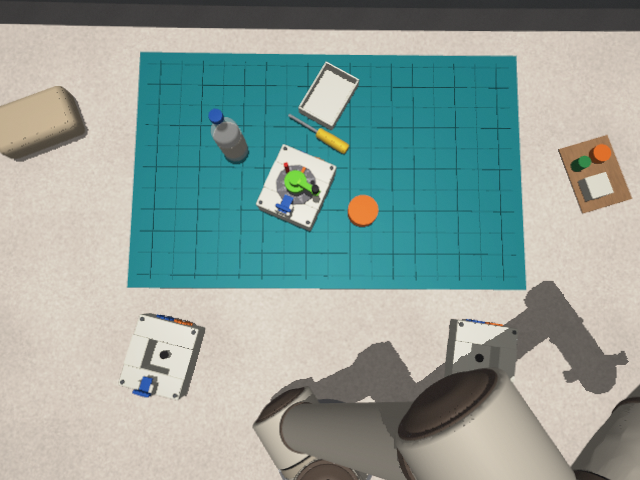

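View pics/side0.png

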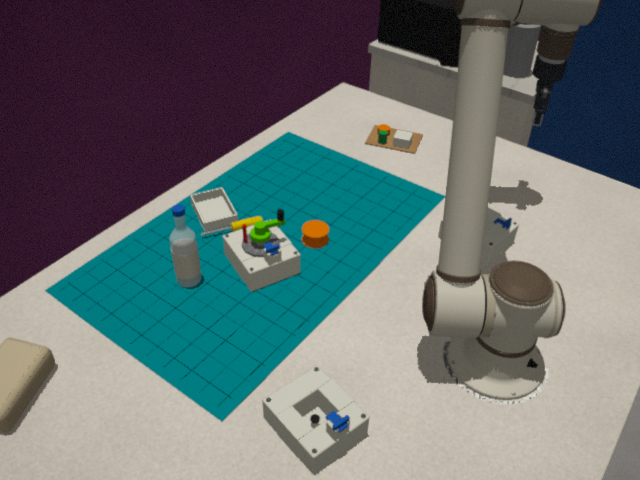

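The gearbox meant is at top (297,187), with the latch at (286,205), crank post (315,188), peg (286,167), bottle (230,140), spool (363,210) and screwdriver (325,135). I'll enlarge it and measure.

```bash
python3 - <<'E'
from h import *
im=cv2.imread('pics/top0.png'); d=np.load('top0.npy'); W=cloud('top',d)
c=im[130:240,235:385]; cv2.imwrite('pics/c0.png',cv2.resize(c,None,fx=5.3,fy=5.3,interpolation=cv2.INTER_CUBIC))
hsv=cv2.cvtColor(im,cv2.COLOR_BGR2HSV).astype(int); H,S,V=np.moveaxis(hsv,-1,0)
roi=np.zeros(H.shape,bool); roi[135:240,245:345]=1
x,y,z=np.moveaxis(W,-1,0)
def rep(n,m):
    p=W[m]; print(n,len(p),np.nanmean(p,0).round(4),np.nanmin(p,0).round(4),np.nanmax(p,0).round(4))
g=roi&(H>40)&(H<75)&(S>100); rep('green',g)
rep('greentop',g&(z>.113))
rep('blue',roi&(H>100)&(H<130)&(S>120)); rep('tab',roi&(H>100)&(H<130)&(S>120)&(z>.094))
rep('red',roi&((H<6)|(H>172))&(S>140)&(V>60)); rep('orange',roi&(H>7)&(H<20)&(S>120))
rep('post',roi&(V<60)&(z>.12))
w=roi&(z>.054)&(z<.0645)&(S<60)
q=W[w][:,:2].astype(np.float32); r=cv2.minAreaRect(q); print('housing',len(q),r)
w2=roi&(z>.045)&(z<.0645)&(S<60)&(V>120); q=W[w2][:,:2].astype(np.float32); r=cv2.minAreaRect(q); print('housing2',len(q),r); print(cv2.boxPoints(r))
rep('bottlecap',(z>.19)&(x>.3)&(x<.9)&(y>0)&(y<.4)); 
s=np.zeros(H.shape,bool); s[185:235,340:385]=1; rep('spool',s&(H>5)&(H<20)&(S>120))
s=np.zeros(H.shape,bool); s[105:160,285:355]=1; rep('screw',s&(H>18)&(H<35)&(S>120))
E
```

```text
green 481 [0.5681 0.0646 0.1079] [0.5389 0.0187 0.0647] [0.6062 0.0963 0.1459]
greentop 236 [0.5648 0.0567 0.1202] [0.5389 0.0187 0.113 ] [0.5851 0.0813 0.1459]
blue 171 [0.525 0.091 0.093] [0.5077 0.0762 0.0664] [0.5476 0.1088 0.1059]
tab 59 [0.5152 0.0946 0.1016] [0.5077 0.0794 0.0949] [0.5233 0.1088 0.1059]
red 28 [0.6021 0.0887 0.105 ] [0.599  0.0859 0.0762] [0.6078 0.0925 0.1197]
orange 17 [0.6075 0.0552 0.0664] [0.6019 0.0508 0.0634] [0.6133 0.0594 0.07  ]
post 40 [0.5452 0.027  0.1432] [0.5392 0.0205 0.1261] [0.5537 0.0328 0.1504]
housing 2574 ((0.5738310217857361, 0.07065747678279877), (0.13271896541118622, 0.15169557929039001), 66.99671936035156)
housing2 2438 ((0.5756804943084717, 0.07003776729106903), (0.13254430890083313, 0.1537918895483017), 67.2490234375)
[[ 0.47913826  0.03865967]
 [ 0.6209643  -0.02081575]
 [ 0.67222273  0.10141587]
 [ 0.5303967   0.1608913 ]]
bottlecap 190 [0.6704 0.2152 0.2077] [0.6584 0.2029 0.191 ] [0.6841 0.2294 0.2139]
spool 744 [ 0.5233 -0.0775  0.0336] [ 0.492  -0.1106 -0.0027] [ 0.5663 -0.0468  0.0411]
screw 356 [ 0.688  -0.0092  0.0219] [ 0.661  -0.0459 -0.0011] [0.7157 0.0285 0.031 ]
```

View pics/c0.png

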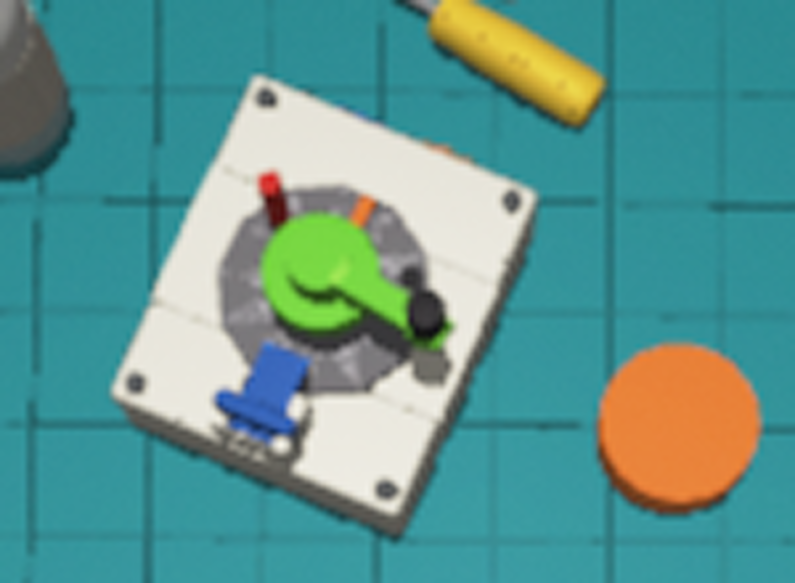

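The crop shows the hub disc, with the orange mark at (364,210), the peg foot at about (282,222) on its left, and the post at (426,312). The peg's side is not in the way, so the crank turns counter-clockwise seen from above. Next I'll refine the axis and angles.

```bash
python3 - <<'E'
from h import *
p=lambda u,v,z: atz('top',235+(u+.5)/5.3-.5,130+(v+.5)/5.3-.5,z)[:2]
S=np.array([p(265,97,.06),p(512,201,.06),p(387,488,.06),p(135,383,.06)])
c=S.mean(0); ax=(S[0]+S[1]-S[2]-S[3]); yaw=np.arctan2(ax[1],ax[0]); print('screws',S.round(4).tolist(),c,'yaw',yaw)
print('collar',p(320,272,.098))
for n,u,v,z in(('mark',364,210,.066),('pegfoot',282,222,.066),('pegtop',269,181,.116),('post',428,299,.146),('tabL',220,397,.102),('tabR',295,428,.102)):
    q=p(u,v,z); r=q-c; print(n,q.round(4),np.hypot(*r).round(4),np.arctan2(r[1],r[0]).round(3), (r@np.array([np.cos(yaw),np.sin(yaw)])).round(4))
E
```

```text
screws [[0.6575, 0.0966], [0.6138, -0.0069], [0.4925, 0.0438], [0.5355, 0.148]] [0.57483163 0.07040022] yaw -0.39746103533989297
collar [0.57346342 0.07011785]
mark [0.6078 0.0544] 0.0366 -0.452 0.0366
pegfoot [0.6024 0.0882] 0.0328 0.573 0.0185
pegtop [0.6054 0.0895] 0.036 0.559 0.0208
post [0.5514 0.026 ] 0.0502 -2.056 -0.0044
tabL [0.5217 0.1086] 0.0654 2.519 -0.0638
tabR [0.5095 0.0788] 0.0659 3.014 -0.0635
```

>>> jog_arm:
  motion:
    - [[40, 0, 36], -6]
    - [[80, 0, 72], -12]
    - [[120, 0, 108], -18]
    - [[160, 0, 144], -24]
    - [[200, 0, 180], -30]
    - [[240, 0, 216], -36]
    - [[280, 0, 252], -36]
    - [[320, 0, 288], -36]
    - [[360, 0, 324], -36]
    - [[400, 0, 360], -36]
    - [[440, 0, 396], -36]
    - [[440, 0, 396], -36]
  grip: 0.45

```text
time: 1.1
tool_pos: [0.4453, -0.1542, 0.2533]
eef_rot: [-1.439, -0.744, 0.744]
wrist_force: [0.6, -0.1, -0.0]
opening: 0.0384
```

>>> jog_arm:
  motion:
    - [[40, 0, 3], -2]
    - [[80, 0, 6], -4]
    - [[120, 0, 9], -7]
    - [[160, 0, 13], -7]
    - [[190, 5, 16], -7]
    - [[208, 20, 18], -7]
    - [[208, 50, 18], -7]
    - [[208, 60, 18], -7]
    - [[208, 60, 18], -7]
    - [[208, 60, 18], -7]

```text
time: 1.93
tool_pos: [0.5505, 0.0232, 0.1932]
eef_rot: [-1.404, -0.836, 0.839]
wrist_force: [0.5, 1.1, 0.7]
opening: 0.0385
```

```bash
python3 - <<'E'
from h import *
o=get_obs(); M=R.from_rotvec(o['eef_rot']).as_matrix(); print(o['tool_pos'],o['opening'],o['q'],o['time'],M.round(4))
im,d=grab_frame('side'); 
print(proj('side',[[.551,.026,.146],[.5748,.0704,.12],list(o['tool_pos'])]))
c=im[130:300,190:390]; cv2.imwrite('pics/s1.png',cv2.resize(c,None,fx=3.5,fy=3.5,interpolation=cv2.INTER_CUBIC))
E
```

```text
[0.55047141 0.02321979 0.19324355] 0.038485042167626216 [ 3.36738747e-01  3.12313304e-01 -2.62507547e-01  7.16758386e-04
 -9.97494814e-01 -8.31814086e-01] 1.9333 [[ 4.748e-01 -1.200e-03 -8.801e-01]
 [ 8.801e-01 -1.100e-03  4.748e-01]
 [-1.500e-03 -1.000e+00  6.000e-04]]
[[278.88283542 209.76558244]
 [258.61915015 224.30284696]
 [279.46481885 192.45349475]]
```

View pics/s1.png

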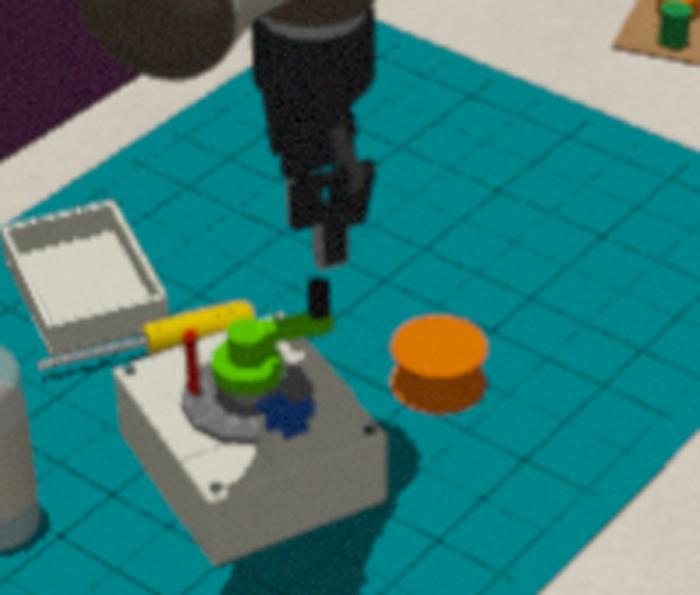

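The post top is at crop (319,285), within about 2 px of my prediction, and the fingers are directly over it. I'll descend around it and narrow the fingers to cage it.

>>> jog_arm:
  motion:
    - [[3, 20, 0], 0]
    - [[3, 40, 0], 0]
    - [[3, 53, 0], 0]
    - [[3, 53, 0], 0]
    - [[3, 53, 0], 0]

```text
time: 2.4
tool_pos: [0.5528, 0.026, 0.1416]
eef_rot: [-1.404, -0.839, 0.836]
wrist_force: [0.7, 0.5, 0.1]
opening: 0.0384
```

>>> jog_arm:
  motion:
    - [[0, 0, 0], 0]
    - [[0, 0, 0], 0]
    - [[0, 0, 0], 0]
    - [[0, 0, 0], 0]
  grip: 0.25

```text
time: 2.73
tool_pos: [0.5526, 0.0265, 0.1414]
eef_rot: [-1.404, -0.839, 0.837]
wrist_force: [-0.5, 0.1, 1.7]
opening: 0.0209
```

>>> jog_arm:
  motion:
    - [[0.1, 0, -3.5], -4]
    - [[0.5, 0, -7], -8]
    - [[1.1, 0, -10.4], -12]
    - [[1.9, 0, -13.8], -16]
    - [[3, 0, -17.1], -20]
    - [[4.3, 0, -20.3], -24]
    - [[5.9, 0, -23.5], -28]
    - [[7.6, 0, -26.5], -32]
    - [[9.5, 0, -29.4], -36]
    - [[11.7, 0, -32.1], -40]
    - [[14, 0, -34.7], -44]
    - [[14, 0, -34.7], -44]

```text
time: 3.73
tool_pos: [0.5901, 0.0225, 0.1407]
eef_rot: [-1.067, -1.41, 1.408]
wrist_force: [-0.0, -0.3, 1.5]
opening: 0.0215
```

```bash
python3 - <<'E'
from h import *
o=get_obs(); M=R.from_rotvec(o['eef_rot']).as_matrix(); print(o['tool_pos'],np.degrees(np.arctan2(M[1,0],M[0,0])),o['q'][5])
r=np.array(o['tool_pos'])[:2]-[.5748,.0704]; print(np.hypot(*r),np.degrees(np.arctan2(r[1],r[0])))
E
```

```text
[0.5901265  0.02251186 0.14073941] 105.7476932496757 -0.03769702945558333
0.05028097012591057 -72.25284027926439
```

>>> jog_arm:
  motion:
    - [[0.3, 0, -5.2], -6]
    - [[1.1, 0, -10.4], -12]
    - [[2.4, 0, -15.5], -18]
    - [[4.3, 0, -20.3], -24]
    - [[6.7, 0, -25], -30]
    - [[9.5, 0, -29.4], -36]
    - [[12.8, 0, -33.5], -42]
    - [[16.5, 0, -37.2], -48]
    - [[17.9, 0, -38.3], -50]
    - [[17.9, 0, -38.3], -50]
    - [[17.9, 0, -38.3], -50]

```text
time: 4.65
tool_pos: [0.6212, 0.05, 0.1404]
eef_rot: [-0.43, -1.986, 1.986]
wrist_force: [0.4, 0.1, 0.3]
opening: 0.0216
```

```bash
python3 - <<'E'
from h import *
o=get_obs(); M=R.from_rotvec(o['eef_rot']).as_matrix(); print(o['tool_pos'],np.degrees(np.arctan2(M[1,0],M[0,0])),o['wrist_force'])
r=np.array(o['tool_pos'])[:2]-[.5748,.0704]; print(np.hypot(*r),np.degrees(np.arctan2(r[1],r[0])))
E
```

```text
[0.62119765 0.0499752  0.14035393] 155.54776062067057 [0.40749528 0.13508338 0.34374038]
0.05069432546627803 -23.75966444863313
```

>>> jog_arm:
  motion:
    - [[0, 0, 0], 0]
    - [[0, 0, 0], 0]
    - [[0, -20, 0], 0]
    - [[0, -50, 0], 0]
    - [[0, -70, 20], 0]
    - [[0, -80, 50], 0]
    - [[0, -80, 90], 0]
    - [[0, -80, 130], 0]
    - [[0, -80, 160], 0]
    - [[0, -80, 160], 0]
    - [[0, -80, 160], 0]
  grip: 0.4

```text
time: 5.57
tool_pos: [0.5547, -0.0974, 0.2208]
eef_rot: [-0.432, -1.985, 1.985]
wrist_force: [0.0, -0.1, 0.4]
opening: 0.0341
```

```bash
python3 - <<'E'
from h import *
o=get_obs(); print(o['tool_pos'])
im,d=grab_frame('top'); c=im[130:240,235:385]; cv2.imwrite('pics/c2.png',cv2.resize(c,None,fx=5.3,fy=5.3,interpolation=cv2.INTER_CUBIC))
E
```

```text
[ 0.55468281 -0.09738809  0.22075568]
```

View pics/c2.png

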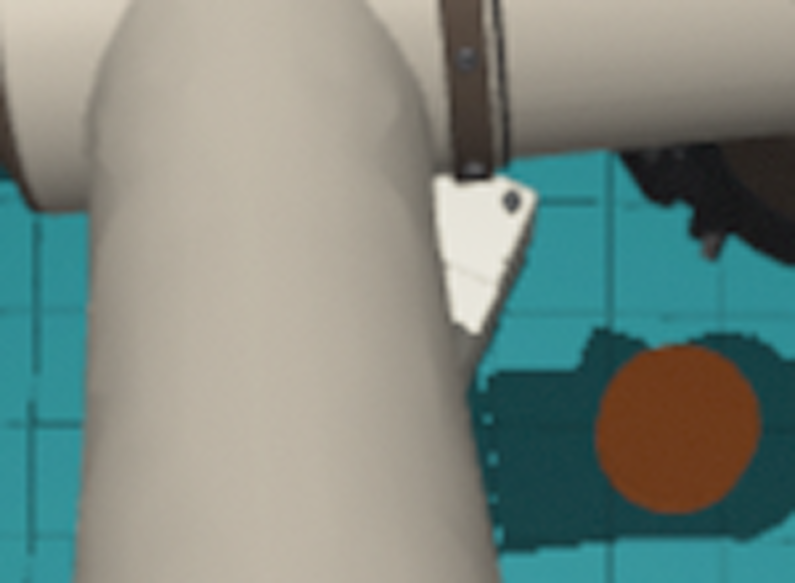

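The forearm hides the gearbox (only its right corner shows, at (512,200)), so I'll move farther aside.

>>> jog_arm:
  motion:
    - [[0, -10, 40], 0]
    - [[0, -20, 80], 0]
    - [[0, -20, 120], 0]
    - [[0, -20, 160], 0]
    - [[0, -20, 200], 0]
    - [[0, -20, 230], 0]
    - [[0, -20, 230], 0]
  grip: 0

```text
time: 6.2
tool_pos: [0.4596, -0.3083, 0.2401]
eef_rot: [-0.432, -1.984, 1.985]
wrist_force: [0.3, -0.1, 0.3]
opening: 0.0004
```

```bash
python3 - <<'E'
from h import *
o=get_obs(); print(o['tool_pos'],o['opening'])
im,d=grab_frame('top'); c=im[130:240,235:385]; cv2.imwrite('pics/c3.png',cv2.resize(c,None,fx=5.3,fy=5.3,interpolation=cv2.INTER_CUBIC))
E
```

```text
[ 0.4595523 -0.3083355  0.2401392] 0.0003946175882773333
```

View pics/c3.png

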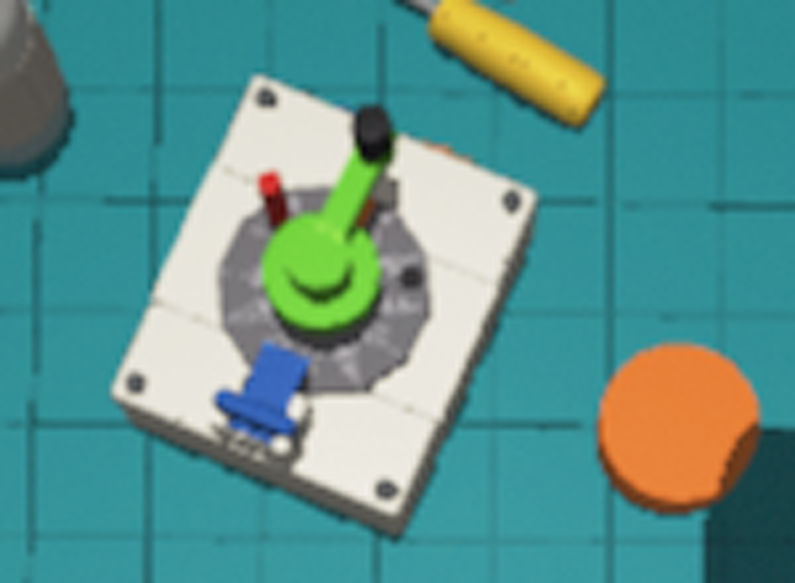

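The post top is at crop (372,122), the arm points near the mark, and the mark's right edge shows at (370,212). I'll compare the angles.

```bash
python3 - <<'E'
from h import *
p=lambda u,v,z: atz('top',235+(u+.5)/5.3-.5,130+(v+.5)/5.3-.5,z)[:2]
c=np.array([.5748,.0704])
for u,v in((372,119),(371,122)):
    r=p(u,v,.146)-c; print(np.hypot(*r),np.arctan2(r[1],r[0]))
# predicted centre-lines: plug at other side, mark, and boss/arm
d=p(412,277,.071)-c; print('plug',np.hypot(*d),np.arctan2(d[1],d[0]))
a=p(383,158,.12)-p(363,150,.12)  # arm edge-to-edge near post
for a0,a1 in(((327,212),(356,150)),((352,232),(385,162))):
    e=p(*a1,.12)-p(*a0,.12); print('edge',np.arctan2(e[1],e[0]))
cc=p(322,272,.098); print(cc)
E
```

```text
0.051742032906392656 -0.4481568971999277
0.050516344803185946 -0.4517380392639844
plug 0.03643386090905507 -1.4713918580816423
edge -0.41487561569775266
edge -0.419245234789384
[0.57347036 0.06932073]
```

The arm is at about -0.44 and the mark at about -0.45 rad, well within 0.1, so I'll go over the boss with the fingers shut.

>>> jog_arm:
  motion:
    - [[5, 0, -39], 0]
    - [[10, 0, -78], 0]
    - [[15, 0, -117], 0]
    - [[20, 0, -156], 0]
    - [[26, 0, -195], 0]
    - [[31, 0, -234], 0]
    - [[36, 0, -273], 0]
    - [[41, 0, -312], 0]
    - [[47, 0, -351], 0]
    - [[52, 10, -385], 0]
    - [[52, 40, -392], 0]
    - [[52, 70, -392], 0]
  grip: 0

```text
time: 7.25
tool_pos: [0.5766, 0.0787, 0.1706]
eef_rot: [-0.427, -1.996, 1.989]
wrist_force: [-0.5, 0.1, -1.2]
opening: 0.0001
```

>>> jog_arm:
  motion:
    - [[0, 5, 0], 0]
    - [[0, 10, 0], 0]
    - [[0, 15, 0], 0]
    - [[0, 18, 0], 0]
    - [[0, 21, 0], 0]
    - [[0, 21, 0], 0]

```text
time: 7.75
tool_pos: [0.5751, 0.0729, 0.1499]
eef_rot: [-0.43, -1.988, 1.986]
wrist_force: [0.1, 0.1, 0.5]
opening: 0.0002
```

>>> jog_arm:
  motion:
    - [[0, 3, 2.5], 0]
    - [[0, 6, 2.5], 0]
    - [[0, 8, 2.5], 0]
    - [[0, 10, 2.5], 0]
    - [[0, 12, 2.5], 0]
    - [[0, 12, 2.5], 0]

```text
time: 8.25
tool_pos: [0.574, 0.0709, 0.1375]
eef_rot: [-0.429, -1.987, 1.987]
wrist_force: [-0.1, 0.5, 4.4]
opening: -0.0005
```

>>> jog_arm:
  motion:
    - [[0, 2, 0], 0]
    - [[0, 4, 0], 0]
    - [[0, 6, 0], 0]
    - [[0, 8, 0], 0]
    - [[0, 10, 0], 0]
    - [[0, 10, 0], 0]

```text
time: 8.75
tool_pos: [0.5735, 0.0708, 0.1267]
eef_rot: [-0.428, -1.986, 1.987]
wrist_force: [0.0, 0.5, 1.3]
opening: -0.0001
```

>>> jog_arm:
  motion:
    - [[0, 1, 0], 0]
    - [[0, 2, 0], 0]
    - [[0, 2, 0], 0]
    - [[0, 2, 0], 0]

```text
time: 9.08
tool_pos: [0.5736, 0.0709, 0.1251]
eef_rot: [-0.428, -1.987, 1.987]
wrist_force: [0.5, -0.0, 2.6]
opening: 0.0001
```

>>> jog_arm:
  motion:
    - [[0, 1, 0], 0]
    - [[0, 2, 0], 0]
    - [[0, 2, 0], 0]

```text
time: 9.33
tool_pos: [0.5738, 0.0708, 0.1241]
eef_rot: [-0.428, -1.987, 1.988]
wrist_force: [-2.3, -0.6, 7.0]
opening: -0.0003
```

>>> jog_arm:
  motion:
    - [[0, 1, 0], 0]
    - [[0, 2, 0], 0]
    - [[0, 2, 0], 0]

```text
time: 9.58
tool_pos: [0.5742, 0.0708, 0.1241]
eef_rot: [-0.429, -1.988, 1.989]
wrist_force: [-4.3, -1.1, 15.9]
opening: 0.0002
```

It bottomed out at about 18 mm of travel (16 N, no further motion), so it is flush. I'll lift and go behind the latch tab.

>>> jog_arm:
  motion:
    - [[0, -15, 0], 0]
    - [[0, -45, 0], 0]
    - [[30, -55, 1], 0]
    - [[65, -55, 2], 0]
    - [[100, -55, 3], 0]
    - [[100, -55, 3], 0]
    - [[100, -55, 3], 0]
    - [[100, -55, 3], 0]

```text
time: 10.25
tool_pos: [0.4816, 0.1096, 0.1762]
eef_rot: [-0.428, -1.988, 1.987]
wrist_force: [0.7, 0.5, -1.4]
opening: -0.0001
```

```bash
python3 - <<'E'
from h import *
o=get_obs(); M=R.from_rotvec(o['eef_rot']).as_matrix(); print(o['tool_pos'],np.degrees(np.arctan2(M[1,0],M[0,0])))
im,d=grab_frame('side'); c=im[130:300,190:390]; cv2.imwrite('pics/s4.png',cv2.resize(c,None,fx=3.5,fy=3.5,interpolation=cv2.INTER_CUBIC))
print(((proj('side',[[.574+.05*np.cos(-.44),.0704+.05*np.sin(-.44),.128],[.574,.0704,.102]])-[190,130])*3.5).round())
E
```

```text
[0.4815666  0.1096013  0.17619833] 155.69907692520988
[[210. 279.]
 [242. 352.]]
```

View pics/s4.png

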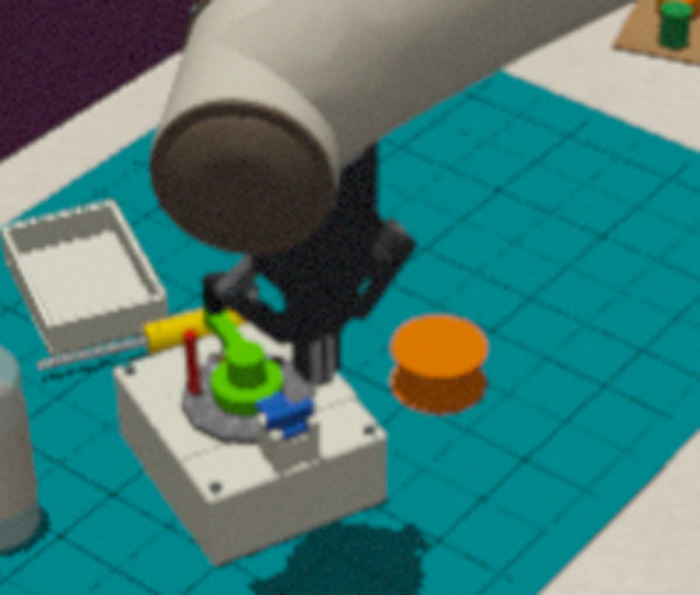

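The collar is now down on the hub, with the post at (210,285) against a seated prediction of (210,279). The latch at (288,412) is still open. I'll descend behind the tab and push.

>>> jog_arm:
  motion:
    - [[0, 25, 0], 0]
    - [[0, 50, 0], 0]
    - [[0, 62, 0], 0]
    - [[0, 62, 0], 0]
    - [[0, 62, 0], 0]

```text
time: 10.72
tool_pos: [0.4821, 0.1089, 0.1136]
eef_rot: [-0.428, -1.984, 1.987]
wrist_force: [0.1, 0.4, 0.4]
opening: -0.0001
```

>>> jog_arm:
  motion:
    - [[-5, 0, 0], 0]
    - [[-10, 0, 0], 0]
    - [[-15, 0, 0], 0]
    - [[-19, 0, 0], 0]
    - [[-22, 0, 0], 0]
    - [[-25, 0, 0], 0]
    - [[-28, 0, 0], 0]
    - [[-30, 0, 0], 0]
    - [[-32, 0, 0], 0]
    - [[-32, 0, 0], 0]

```text
time: 11.55
tool_pos: [0.5109, 0.0961, 0.1143]
eef_rot: [-0.429, -1.987, 1.987]
wrist_force: [-0.4, 0.3, -0.4]
opening: 0.0
```

>>> jog_arm:
  motion:
    - [[-2, 0, 0], 0]
    - [[-4, 0, 0], 0]
    - [[-6, 0, 0], 0]
    - [[-8, 0, 0], 0]
    - [[-8, 0, 0], 0]

```text
time: 11.97
tool_pos: [0.5183, 0.0928, 0.1143]
eef_rot: [-0.429, -1.987, 1.987]
wrist_force: [-1.4, -0.3, 0.2]
opening: -0.0003
```

>>> jog_arm:
  motion:
    - [[-1, 0, 0], 0]
    - [[-2, 0, 0], 0]
    - [[-2, 0, 0], 0]

```text
time: 12.22
tool_pos: [0.5198, 0.092, 0.1143]
eef_rot: [-0.428, -1.987, 1.987]
wrist_force: [-0.7, 1.6, -0.3]
opening: 0.0
```

>>> jog_arm:
  motion:
    - [[-1, 0, 0], 0]
    - [[-2, 0, 0], 0]
    - [[-2, 0, 0], 0]

```text
time: 12.47
tool_pos: [0.5201, 0.0918, 0.1142]
eef_rot: [-0.425, -1.986, 1.986]
wrist_force: [-5.9, 5.7, 4.7]
opening: 0.0004
```

>>> jog_arm:
  motion:
    - [[-1, 0, 0], 0]
    - [[-2, 0, 0], 0]
    - [[-2, 0, 0], 0]

```text
time: 12.72
tool_pos: [0.5203, 0.0916, 0.1143]
eef_rot: [-0.422, -1.984, 1.984]
wrist_force: [-11.5, 10.3, 8.7]
opening: 0.0
```

>>> jog_arm:
  motion:
    - [[15, 0, 0], 0]
    - [[35, 0, 0], 0]
    - [[45, -30, 0], 0]
    - [[45, -70, 0], 0]
    - [[45, -100, 30], 0]
    - [[45, -100, 70], 0]
    - [[45, -100, 110], 0]
    - [[45, -100, 150], 0]
    - [[45, -100, 190], 0]
    - [[45, -100, 230], 0]
    - [[45, -100, 270], 0]
    - [[45, -100, 310], 0]

```text
time: 13.72
tool_pos: [0.3534, -0.1753, 0.2148]
eef_rot: [-0.429, -1.987, 1.989]
wrist_force: [0.5, -0.2, -0.5]
opening: -0.0001
```

>>> jog_arm:
  motion:
    - [[0, 0, 40], 0]
    - [[0, 0, 80], 0]
    - [[0, 0, 80], 0]
    - [[0, 0, 80], 0]

```text
time: 14.05
tool_pos: [0.3203, -0.2484, 0.2143]
eef_rot: [-0.434, -1.983, 1.984]
wrist_force: [0.4, 0.2, -0.9]
opening: -0.0
```

```bash
python3 - <<'E'
from h import *
o=get_obs(); print(o['tool_pos'],o['wrist_force'],o['time'])
im,d=grab_frame('top'); W=cloud('top',d); c=im[130:240,235:385]; cv2.imwrite('pics/c5.png',cv2.resize(c,None,fx=5.3,fy=5.3,interpolation=cv2.INTER_CUBIC))
H,S,V=np.moveaxis(cv2.cvtColor(im,cv2.COLOR_BGR2HSV).astype(int),-1,0)
roi=np.zeros(H.shape,bool); roi[135:240,245:345]=1
yaw=-.3975; ux=np.array([np.cos(yaw),np.sin(yaw)])
t=W[roi&(H>100)&(H<130)&(S>120)&(W[...,2]>.094)]; print('tab',len(t),((t[:,:2]-[.5748,.0704])@ux).mean(),'before',(np.array([.5152,.0946])-[.5748,.0704])@ux)
g=W[roi&(H>40)&(H<75)&(S>100)]; print('green max z pct',np.nanpercentile(g[:,2],[5,50,90]))
E
```

```text
[ 0.32027733 -0.2484053   0.21429773] [ 0.35566543  0.16835815 -0.93056719] 14.05
tab 59 -0.044947773002444256 before -0.06432125726964558
green max z pct [0.06775494 0.0986252  0.10372549]
```

View pics/c5.png

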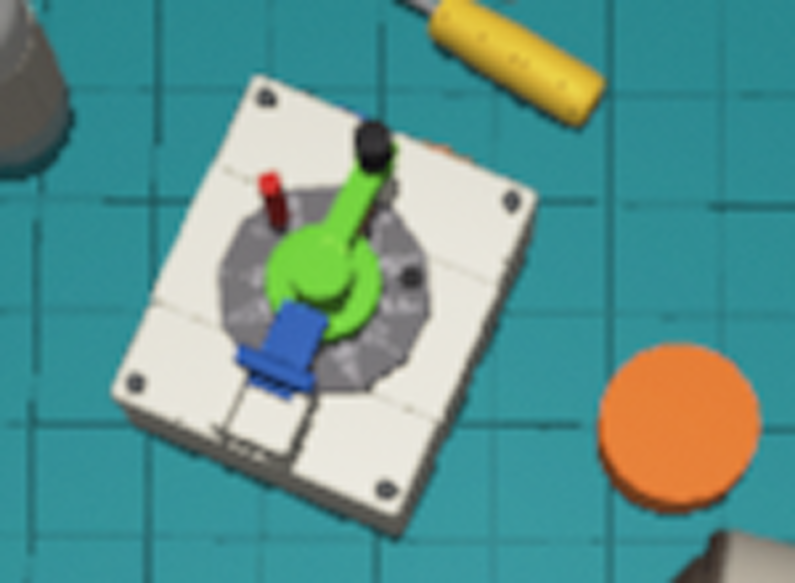

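The tongue lies over the collar at (300,320) and the tab is at (275,370). It moved 19.4 mm from about 4 mm, so the latch is at about 23.5 mm. The boss top reads about 0.102 m, and the bystanders have not moved.

```bash
python3 -c "
from cell import sign_off; print(sign_off())"
```

```text
the job is handed in; nothing more can be done
None
```

The crank is keyed and flush on the hub, the latch is home over its collar, and I handed the job in at about 14 s of the 61 s allowed.

- **Turning:** I caged the post between the fingers and turned the crank counter-clockwise, away from the red peg. Before pressing, the arm measured -0.42 to -0.45 rad against about -0.45 rad for the mark.
- **Pressing:** I pressed the boss down about 18 mm with the fingers shut, until it bottomed out at 16 N. The last picture puts the boss top at about 0.102–0.104 m; flush is 0.102 m.
- **Latch:** I pushed the tab until it stopped. It moved 19.4 mm from about 4 mm, so it is roughly 23.5 of 24 mm closed.
- **Bystanders:** By eye, the spool and screwdriver look unmoved between the first and last crops, as does the part of the bottle in view. I did not measure any of them again.
- **Clearance:** The arm finished well clear, touching nothing.

No check failed. One mid-task picture was blocked by the forearm, so I moved aside and took it again. I viewed 8 pictures in all.

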